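# Hold the slim check rod in the reader's light gate

## Task

Check the optical reader: take the slimmest of the three check rods out of the rack, lower it upright from above through the bore in the reader's guide block without touching the reader anywhere, and hold it there still and centred in the bore with its tip about 25 mm above the bench, between the two lenses and clear of the base plate. Finish while still holding the rod in the gripper; leave the other two rods in the rack and the bottle, jars and mouse where they are.

Things in the scene. Friction and masses are not known exactly. Their poses are not given: they have to be found in the camera images.
- slim_rod_center (a point): Slimmest check rod, half-way up (75 mm above the tip). Length 150 mm, upright in any one of the rack's sockets, z up along it. 10 mm steel shaft over the lowest 114 mm, then a round grey plastic grip, 26 mm in diameter, 36 mm long (its middle 132 mm above the tip). About 100 g. In the rack the tip is 12 mm above the bench, 33 mm deep in the socket, 0.5 mm play all round.
- slim_rod_tip (a point): The tip: centre of the lower end face of the slimmest rod.
- medium_rod_center (a point): Look-alike rod to be left in the rack, half-way up: same length, grip and 10 mm foot (lowest 36 mm), but the shaft above the foot, up to the grip, is 16 mm in diameter. Its top stands 162 mm above the bench.
- thick_rod_center (a point): Look-alike rod to be left in the rack, half-way up: same length, grip and 10 mm foot (lowest 36 mm), but the shaft above the foot, up to the grip, is 22 mm in diameter. Its top stands 162 mm above the bench.
- rack: White plastic rack block, fixed, 60 x 170 mm and 45 mm high, origin at the centre of its underside on the bench. Three sockets in a row along its y axis at -60, 0 and +60 mm, each holding one rod; x across the row.
- bore_mouth (a point): Centre of the upper mouth of the vertical guide bore, 85 mm above the bench, in the top of the fixed reader's aluminium guide block (90 x 130 x 22 mm, x y z). Bore 26 mm in diameter, straight through, lower end 63 mm above the bench. Below is a gap, 75 mm wide along y and open along x, between two posts with black lenses 67 mm apart, 40 mm above the bench.
- reader_base (a point): Centre of the reader's base plate top, straight below the bore, 10 mm above the bench (plate 120 x 130 mm). The rod must not touch it.
- reagent_bottle: White reagent bottle with blue cap, 64 mm in diameter, 160 mm high, origin at the centre of its underside. Leave alone.
- jar_a: Small white jar, 38 mm in diameter, 55 mm high, origin at the centre of its underside. Leave alone.
- jar_b: Small white jar, 44 mm in diameter, 62 mm high, origin at the centre of its underside. Leave alone.
- mouse: Black computer mouse, 100 x 60 mm, 34 mm high, origin at the centre of its underside. Leave alone.

How it is judged:
By the outcome, as a careful person would: the job done as asked, in the order asked, and still so for the second after the job is handed in, while the arm keeps its last pose, push and grip.
It also fails if it takes over 54 s, if anything falls off the work surface, if the arm or the gripper's body presses on something with over 40 N, if the wrist force passes 120 N, or if a joint passes its speed limit or range.

## Robot

A 7-joint arm with a two-finger parallel gripper is mounted at the origin on the work surface. World frame = base frame: x ahead of the robot, y to its left, z up, the work surface at z = 0. Lengths are in m, angles in rad, forces in N, time in s.
With the tool pointing down it reaches from about 0.425 to 0.925 m from the base axis. Payload 6.8 kg.
Tool frame: the origin (TCP) lies at the very end of the fingers, on their centre line; the grasp point (between the pads) lies 19 mm behind it; z points along the fingers, y is the line along which they close (so a half turn about z gives the same grasp; the last joint's range is limited). The gripper opens to 85 mm and grips with 20 to 120 N. Pads are 22 mm wide; open, the fingers measure 114 mm over their backs; the gripper's body (76 mm by 85 mm) begins 54 mm behind the grasp point. The pads swing forward as they close: fully open they stand 13 mm farther back than shut.
Start: joints at [0.995, 0.477, 0.022, 1.555, -0.011, 1.109, -0.083], TCP at [0.304, -0.602, 0.231] pointing down, gripper open.
Joint ranges: [-2.96, 2.96], [-0.34, 2.1], [-1.41, 1.46], [0.24, 2.44], [-1.37, 4.51], [0.17, 1.92], [-2.96, 2.96]. Speed limits (rad/s): [2.39, 2.39, 3.14, 3.14, 3.14, 3.14, 3.14].

## Interface

Orientations are given as a rotation vector (axis times angle).
In Python, from bench import get_obs, viewer, r gives the robot as it stands. The module is installed in compiled form; this text tells all that it offers.
- The arm moves only by the tool play_rows, never from a script. Its argument "commands" is a list that holds one entry, the list of rows, each a list of 5 numbers: the gripper's target within -1 to 1 (shut at 1, half-way at 0, fully open at -1), then the shift along the tool's x, y, z scaled (see below), then the turn about the tool's z scaled (see below). A call has 1 to 12 rows; each row is the pose to reach, as a shift and turn from the pose commanded when the call began, along the tool's axes at that moment; what a row does not reach only later rows make up. The controller multiplies each number of a shift by 0.2 m and each number of a turn by pi/2 rad. A row lasts 1/12 s, in which the tool goes at most 41.7 mm and 7.16 degrees, less where a joint would pass 70% of its speed; a pose out of reach is approached as far as the arm can. A call with a number of a shift or a turn outside -1 to 1 is refused whole. A call with a gripper value outside its range is refused whole. The fingers move at their own pace and stop on an object; "grip_force" is the grip in N (left out, the last holds). Time passes only in rows, so rows that repeat a pose let the fingers close. It gives the time, the measured TCP pose, the force, the opening and the grip force at its end, in the units of the state.
- get_obs(): the state, without advancing time (a new reading comes with each control period).
- viewer.grab_frame(name): name is "side" or "top" or "wrist"; returns a dict with "pixels" (480x640x3 uint8, red, green, blue), "fovy" (degrees; the focal length in pixels is half the picture's height over the tangent of half this angle, whatever the lens; pixels are square), "cx", "cy" (the principal point, pixels), "world_to_cam" (4x4, takes a point from world to camera coordinates); the wrist camera has in their place "hand_eye" (4x4, takes a point from camera to tool coordinates, whose origin is the TCP and whose axes are the flange's). Camera axes: x right, y up, looking along -z (the intrinsics and any distortion apply to the point x, -y, -z); pixel columns grow to the right and rows downward; lengths in m; the calibration is good to about 2 mm. A picture is of the moment at which its call begins: read the wrist's pose just before it. There is no depth.
- r.hand_in(): hands the job in; it is judged then, once.
Trained networks look in a picture, given as the dict that the camera call returned (one of the last four; its "shot" number tells which), for a name from the list of things; names that differ only in an ending like _2 or _b are one class to them, and where a whole thing is asked for, a point or a joint stands for the part that bears it (a point fixed in the world has none). Each returns a list of dicts, best first, with "score" (0 to 1); they miss things now and then, are a little off and sometimes report something else, mostly with a low value. They report only what shows in the picture. A call takes as long as a camera call.
- viewer.trace(picture, thing): "pixels" (480x640 bool, what is visible of it) and "rect" ([left, top, right, bottom] in pixels, round what is visible of it).
The state is a dict: "clock": time; "joints": joint angles; "qvel": joint speeds; "tau": joint torques, N m; "tcp_pos": TCP position; "orientation": TCP orientation; "contact_force": force on the tool from outside, world axes, zero at the start; "moment": the same for the moment, N m; "grip_width": finger opening in m; "gripper_force": force on a finger pad.
Only numpy, scipy, OpenCV 4.12 (cv2) and the standard library are available. Lean on these libraries where they do the work, as an engineer would, in place of code of your own. Each camera call takes 0.05 s, during which the arm holds its last target. There are 200 camera calls.

## Working session

There is one attempt and no reset: what is moved stays moved. The work goes in short steps, Python scripts to look and compute and a tool call to move; the robot and the scene stay as the last step left them, time stands still between calls to the robot, and variables do not carry over. Pictures are saved under pics/ and viewed, at most 10 in all, crops included, and the job is handed in when it is done.

Besides the shell and the picture viewer there is one more tool, called after ">>>" by a JSON object that holds its "api" and its "payload", one argument or row to a line. play_rows: Moves the arm, as the interface text tells. Shifts and turns lie within -1 to 1; 1 stands for 0.2 m of shift or pi/2 rad of turn. Its arguments: {"type":"object","properties":{"commands":{"type":"array","items":{"type":"array","items":{"type":"array","items":{"type":"number","minimum":-1,"maximum":1}}}},"grip_force":{"type":"number"}},"required":["commands"]}

```bash
mkdir -p pics; cat > h.py <<'E'
import numpy as np, cv2
from scipy.spatial.transform import Rotation as R
from bench import get_obs, viewer, r
def K(p): return 240/np.tan(np.radians(p['fovy']/2))
def ray(p,u,v,obs=None):
    f=K(p); d=np.array([(u-p['cx'])/f,-(v-p['cy'])/f,-1])
    if 'world_to_cam' in p: M=np.linalg.inv(p['world_to_cam'])
    else:
        T=np.eye(4);T[:3,:3]=R.from_rotvec(obs['orientation']).as_matrix();T[:3,3]=obs['tcp_pos'];M=T@p['hand_eye']
    return M[:3,3],M[:3,:3]@d
def onz(p,u,v,z,obs=None):
    o,d=ray(p,u,v,obs); return o+d*(z-o[2])/d[2]
def proj(p,X,obs=None):
    if 'world_to_cam' in p: W=p['world_to_cam']
    else:
        T=np.eye(4);T[:3,:3]=R.from_rotvec(obs['orientation']).as_matrix();T[:3,3]=obs['tcp_pos'];W=np.linalg.inv(T@p['hand_eye'])
    c=W[:3,:3]@np.array(X)+W[:3,3]; f=K(p); return p['cx']+f*c[0]/-c[2],p['cy']-f*c[1]/-c[2]
def save(p,n): cv2.imwrite('pics/'+n,p['pixels'][:,:,::-1])
E
python3 - <<'E'
from h import *
np.set_printoptions(precision=4,suppress=True)
o=get_obs();print(o['clock'],o['tcp_pos'],o['orientation'],R.from_rotvec(o['orientation']).as_matrix())
P={}
for n in ['side','top']:
    p=viewer.grab_frame(n);P[n]=p;save(p,n+'1.png');print(n,{k:p[k] for k in p if k!='pixels'})
    for t in ['slim_rod_center','medium_rod_center','thick_rod_center','rack','bore_mouth','reader_base','reagent_bottle','jar_a','mouse']:
        try: print(t,[(round(d['score'],2),d['rect']) for d in viewer.trace(p,t)[:3]])
        except Exception as e: print(t,e)
cv2.imwrite('pics/b1.png',np.vstack([cv2.resize(P[n]['pixels'],(400,300),interpolation=cv2.INTER_AREA) for n in P])[:,:,::-1])
E
```

```text
0.0 [ 0.3041 -0.602   0.2303] [-3.0544 -0.7277  0.0009] [[ 0.8926  0.4509 -0.001 ]
 [ 0.4509 -0.8926  0.0015]
 [-0.0002 -0.0018 -1.    ]]
side {'fovy': 56.376264519445435, 'cx': 323.35691200443875, 'cy': 239.14519026142204, 'world_to_cam': array([[ 0.9871, -0.1601,  0.0038, -0.6144],
       [ 0.1145,  0.722 ,  0.6823, -0.1333],
       [-0.112 , -0.6731,  0.731 , -0.9879],
       [ 0.    ,  0.    ,  0.    ,  1.    ]]), 'shot': 1}
slim_rod_center [(0.6, [276.4, 263.6, 289.9, 305.5])]
medium_rod_center [(0.49, [300.6, 467.5, 327.5, 479.3])]
thick_rod_center [(0.64, [267.5, 287.8, 279.9, 332.2])]
rack [(0.79, [250.3, 292.2, 302.7, 377.7]), (0.5, [302.2, 466.4, 327.4, 479.7])]
bore_mouth [(0.56, [238.7, 160.3, 297.2, 218.9])]
reader_base [(0.9, [237.7, 158.0, 298.1, 218.6])]
reagent_bottle [(0.88, [249.5, 97.7, 276.8, 154.6])]
jar_a [(0.72, [371.0, 217.4, 391.6, 251.1]), (0.59, [384.8, 246.3, 402.6, 271.2])]
mouse [(0.51, [301.4, 470.9, 326.0, 479.8])]
top {'fovy': 57.06064700918046, 'cx': 311.4369082279754, 'cy': 234.40953639120653, 'world_to_cam': array([[-0.0899, -0.9959, -0.0001,  0.0224],
       [ 0.9726, -0.0878,  0.2154, -0.6256],
       [-0.2145,  0.0193,  0.9765, -1.0867],
       [ 0.    ,  0.    ,  0.    ,  1.    ]]), 'shot': 2}
slim_rod_center []
medium_rod_center [(0.62, [390.4, 274.5, 412.2, 286.1])]
thick_rod_center [(0.69, [364.8, 265.3, 384.1, 283.7])]
rack [(0.68, [336.8, 256.7, 402.5, 300.9])]
bore_mouth [(0.94, [173.5, 262.0, 243.2, 318.9])]
reader_base [(0.63, [177.1, 259.3, 243.5, 320.7])]
reagent_bottle [(0.64, [89.3, 278.4, 136.0, 306.0])]
jar_a [(0.56, [301.1, 173.8, 311.6, 189.3]), (0.52, [269.6, 177.4, 289.4, 199.0])]
mouse [(0.97, [463.4, 234.7, 498.5, 271.1])]
```

View pics/side1.png

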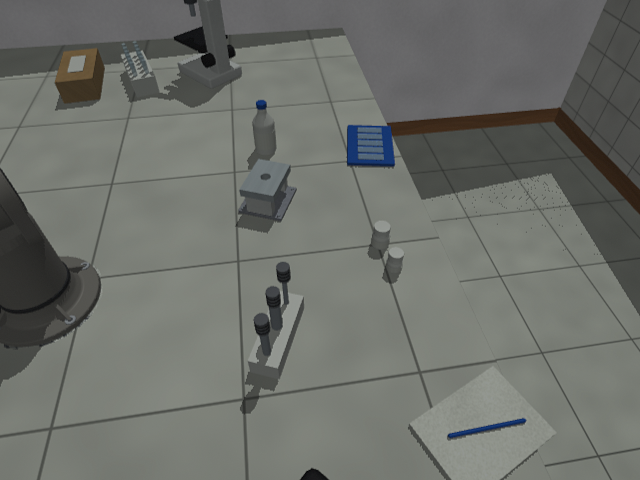

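View pics/top1.png

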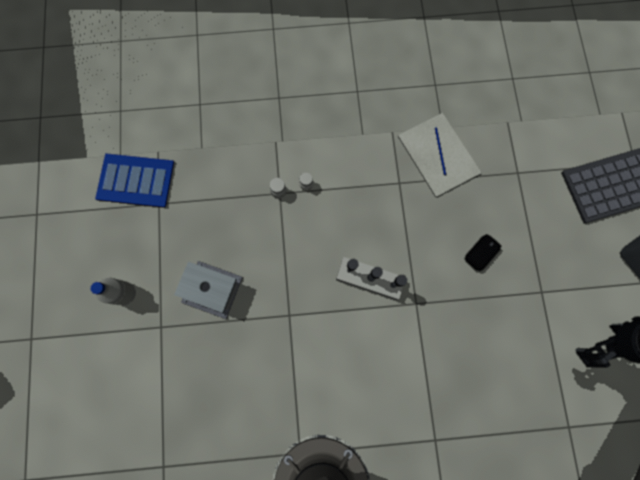

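The side view shows the reader with its bore at (266,176) and the rack with rod grips at (283,270), (273,296) and (262,324); the farthest rod looks slimmest. In the top view the grips are at about (352,264), (376,272) and (400,281), and the bore is at (205,286). I'll check by zooming in and measuring.

```bash
python3 - <<'E'
from h import *
np.set_printoptions(precision=4,suppress=True)
p=viewer.grab_frame('top');s=viewer.grab_frame('side')
a=p['pixels'][240:325,165:420];b=s['pixels'][255:385,235:315]
cv2.imwrite('pics/c1.png',cv2.resize(a,None,fx=3,fy=3,interpolation=cv2.INTER_CUBIC)[:,:,::-1])
cv2.imwrite('pics/c2.png',cv2.resize(b,None,fx=4.5,fy=4.5,interpolation=cv2.INTER_CUBIC)[:,:,::-1])
for u,v in [(352,264),(376,272),(400,281)]: print(onz(p,u,v,.155))
for u,v in [(283,266),(273,291),(262,318)]: print(onz(s,u,v,.162))
print('bore',onz(p,205,286,.085),onz(s,266,177,.085))
for t,z in [('mouse',.02),('jar_a',.06),('reagent_bottle',.16)]:
  for d in viewer.trace(p,t):
    ys,xs=np.nonzero(d['pixels']); print(t,d['score'],onz(p,xs.mean(),ys.mean(),z))
E
```

```text
[ 0.5256 -0.1219  0.155 ]
[ 0.5014 -0.1764  0.155 ]
[ 0.4751 -0.2302  0.155 ]
[ 0.5248 -0.122   0.162 ]
[ 0.5012 -0.1772  0.162 ]
[ 0.4778 -0.2313  0.162 ]
bore [0.5133 0.2447 0.085 ] [0.5128 0.2434 0.085 ]
mouse 0.55 [ 0.5458 -0.4916  0.02  ]
jar_a 0.78 [ 0.7757 -0.0327  0.06  ]
jar_a 0.51 [0.7635 0.0449 0.06  ]
reagent_bottle 0.64 [0.5116 0.4401 0.16  ]
```

View pics/c1.png

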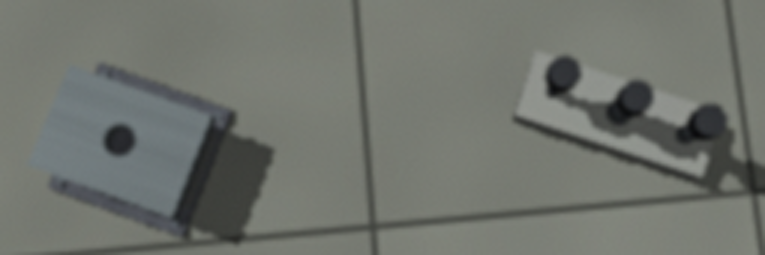

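View pics/c2.png

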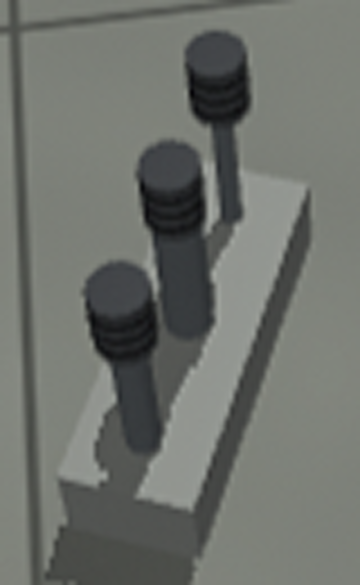

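The crops confirm it: the rod at the far end (+y end) has the thinnest shaft, and it stands at about (0.525, -0.122). The bore is at about (0.513, 0.244). Next I'll move over the rod with the fingers closing across the row.

>>> {"api": "play_rows", "payload": {
  "commands": [
    [[-1,0.1,-0.08,0,-0.04],[-1,0.25,-0.2,0,-0.11],[-1,0.4,-0.32,0,-0.18],[-1,0.55,-0.44,0,-0.24],[-1,0.7,-0.56,0,-0.31],[-1,0.85,-0.68,0,-0.38],[-1,0.95,-0.76,0,-0.42],[-1,1,-0.8,0,-0.44],[-1,1,-0.8,0,-0.44],[-1,1,-0.8,0,-0.44]]
  ]
}}

```text
clock: 2.08
tcp_pos: [0.4104, -0.3707, 0.2314]
orientation: [2.63, 1.717, -0.001]
contact_force: [-0.5, -0.9, -0.3]
grip_width: 0.0854
gripper_force: 0.0
```

```bash
cat >> h.py <<'E'
def shift(target,yaw=None):
    o=get_obs();M=R.from_rotvec(o['orientation']).as_matrix()
    d=M.T@(np.array(target)-o['tcp_pos']);print('clock',o['clock'],'tcp',o['tcp_pos'].round(4) if hasattr(o['tcp_pos'],'round') else o['tcp_pos'],'yaw',np.degrees(np.arctan2(M[1,0],M[0,0])).round(2),'z',M[:,2].round(4),'cmd',(d/.2).round(4),'j',np.round(o['joints'],2))
E
python3 -c "
from h import *
shift([.525,-.122,.24])"
```

```text
clock 2.0833 tcp [ 0.4104 -0.3707  0.2314] yaw 66.27 z [-2.e-04 -1.e-03 -1.e+00] cmd [ 1.369   0.0243 -0.0442] j [ 0.79  0.29 -0.21  1.84  0.07  1.02  0.14]
```

>>> {"api": "play_rows", "payload": {
  "commands": [
    [[-1,0.1,0,0,0],[-1,0.25,0,-0.01,0],[-1,0.4,0.01,-0.02,0],[-1,0.55,0.01,-0.03,0],[-1,0.7,0.02,-0.04,0],[-1,0.8,0.02,-0.04,0],[-1,0.87,0.02,-0.04,0],[-1,0.9,0.02,-0.04,0],[-1,0.9,0.02,-0.04,0],[-1,0.9,0.02,-0.04,0]]
  ]
}}

```text
clock: 2.92
tcp_pos: [0.4859, -0.2084, 0.2391]
orientation: [2.631, 1.716, -0.001]
contact_force: [0.1, 0.5, -0.5]
grip_width: 0.0854
gripper_force: 0.0
```

```bash
python3 - <<'E'
from h import *
shift([.525,-.122,.24])
o=get_obs();p=viewer.grab_frame('wrist');save(p,'w1.png')
print(p['fovy'],p['hand_eye'].round(3))
for X in [(.5252,-.122,.162),(.501,-.177,.162),(.477,-.231,.162)]: print(proj(p,X,o))
for d in viewer.trace(p,'slim_rod_center'): print(d['score'],d['rect'])
E
```

```text
clock 2.9167 tcp [ 0.4859 -0.2084  0.2391] yaw 66.21 z [-6.e-04 -7.e-04 -1.e+00] cmd [ 0.4742  0.0046 -0.0049] j [ 0.55  0.25 -0.31  1.88  0.09  1.03 -0.21]
70.80963705399549 [[-0.001  0.951  0.309  0.079]
 [ 1.     0.     0.001  0.001]
 [ 0.001  0.309 -0.951 -0.143]
 [ 0.     0.     0.     1.   ]]
(np.float64(320.4243230335207), np.float64(98.15837943382002))
(np.float64(320.497225244462), np.float64(196.129888758766))
(np.float64(320.250596045819), np.float64(277.74304522542167))
0.67 [301.7, 77.7, 343.5, 122.6]
```

View pics/w1.png

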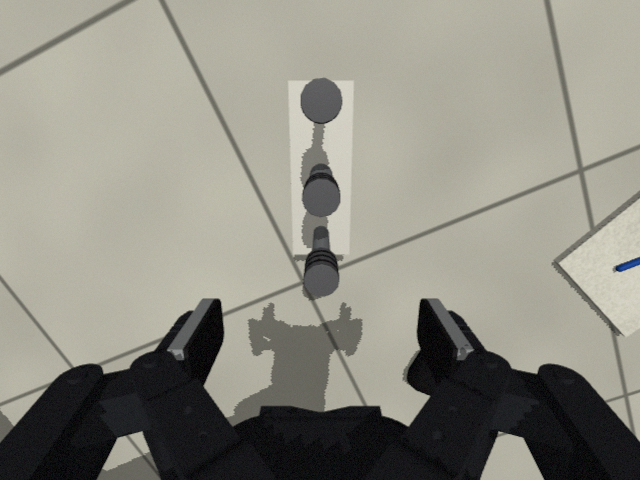

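The wrist view shows the slim rod's top at about (321.5,100). My estimate projected to (320.4,98), so it agrees to within about 1.5 mm. I'll move over it and refine.

>>> {"api": "play_rows", "payload": {
  "commands": [
    [[-1,0.08,0,0.03,0],[-1,0.2,0,0.06,0],[-1,0.32,0,0.1,0],[-1,0.42,0,0.13,0],[-1,0.47,0,0.15,0],[-1,0.47,0,0.15,0],[-1,0.47,0,0.15,0],[-1,0.47,0,0.15,0]]
  ]
}}

```text
clock: 3.68
tcp_pos: [0.5237, -0.1221, 0.2095]
orientation: [2.63, 1.716, -0.001]
contact_force: [0.3, -0.6, -0.3]
grip_width: 0.0852
gripper_force: 0.0
```

```bash
python3 - <<'E'
from h import *
shift([.525,-.1225,.127])
o=get_obs();p=viewer.grab_frame('wrist');save(p,'w2.png')
print(proj(p,(.525,-.1225,.162),o))
for d in viewer.trace(p,'slim_rod_center'):
  c,_=cv2.findContours(d['pixels'].astype('uint8'),0,1); print(d['score'],d['rect'])
g=p['pixels']; m=((g.astype(int).sum(2)<330)&(g.astype(int).sum(2)>180)).astype('uint8')
print([g[v,320].tolist() for v in range(200,330,8)])
E
```

```text
clock 3.6833 tcp [ 0.5237 -0.1221  0.2095] yaw 66.25 z [-1.e-04 -1.e-03 -1.e+00] cmd [0.0013 0.0066 0.4126] j [ 0.41  0.3  -0.35  1.89  0.12  0.98 -0.42]
(np.float64(320.8076570737598), np.float64(261.9126748487417))
[[205, 203, 190], [186, 183, 174], [88, 90, 90], [89, 93, 94], [57, 55, 57], [41, 37, 39], [87, 89, 90], [88, 88, 87], [86, 86, 87], [88, 84, 87], [89, 87, 89], [82, 86, 85], [90, 95, 93], [61, 61, 62], [59, 60, 62], [58, 59, 58], [58, 57, 57]]
```

View pics/w2.png

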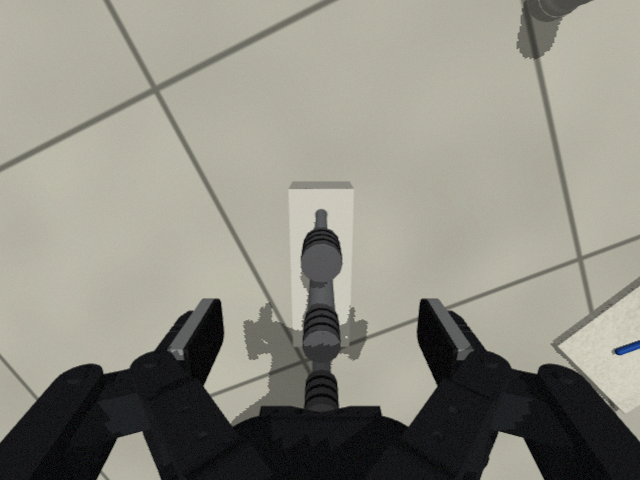

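The slim rod's top face is at about (321.5,264), within 1.5 mm of the prediction (320.8,262), and it's centred between the pads. I'll descend and grip.

>>> {"api": "play_rows", "payload": {
  "commands": [
    [[-1,0,0.01,0.08,0],[-1,0,0.01,0.18,0],[-1,0,0.01,0.28,0],[-1,0,0.01,0.36,0],[-1,0,0.01,0.4,0],[-1,0,0.01,0.41,0],[-1,0,0.01,0.41,0],[-1,0,0.01,0.41,0]]
  ]
}}

```text
clock: 4.45
tcp_pos: [0.5266, -0.1212, 0.1283]
orientation: [2.628, 1.719, 0.002]
contact_force: [0.4, -0.5, -0.4]
grip_width: 0.0851
gripper_force: 0.0
```

>>> {"api": "play_rows", "payload": {
  "commands": [
    [[0,0,0,0,0],[0.2,0,0,0,0],[0.4,0,0,0,0],[0.6,0,0,0,0],[0.8,0,0,0,0],[1,0,0,0,0],[1,0,0,0,0],[1,0,0,0,0],[1,0,0,0,0],[1,0,0,0,0],[1,0,0,0,0],[1,0,0,0,0]]
  ],
  "grip_force": 50
}}

```text
clock: 5.45
tcp_pos: [0.5261, -0.1208, 0.1277]
orientation: [2.629, 1.72, 0.0]
contact_force: [-1.7, 0.7, 4.7]
grip_width: 0.0245
gripper_force: 48.8
```

```bash
python3 - <<'E'
from h import *
shift([.525,-.1225,.24]); o=get_obs(); print(o['grip_width'],o['gripper_force'],o['contact_force'],o['moment'])
E
```

```text
clock 5.45 tcp [ 0.5261 -0.1208  0.1277] yaw 66.4 z [ 3.e-04 -1.e-04 -1.e+00] cmd [-0.0102 -0.0015 -0.5616] j [ 0.38  0.41 -0.33  1.96  0.18  0.81 -0.47]
0.024549313511654423 48.81204664707184 [-1.65430658  0.71081663  4.73594788] [ 0.14521649  0.46727207 -0.02652904]
```

Gripped at 24.5 mm opening, with small forces. I'll lift straight up.

>>> {"api": "play_rows", "payload": {
  "commands": [
    [[1,0,0,-0.03,0],[1,0,0,-0.08,0],[1,0,0,-0.14,0],[1,0,0,-0.22,0],[1,0,0,-0.32,0],[1,0,0,-0.42,0],[1,0,0,-0.52,0],[1,0,0,-0.6,0],[1,0,0,-0.65,0],[1,0,0,-0.65,0],[1,0,0,-0.65,0],[1,0,0,-0.65,0]]
  ]
}}

```text
clock: 6.45
tcp_pos: [0.5252, -0.1208, 0.2564]
orientation: [-2.628, -1.72, 0.002]
contact_force: [0.8, -0.0, -0.8]
grip_width: 0.0248
gripper_force: 49.3
```

```bash
python3 - <<'E'
from h import *
shift([.5130,.244,.258]); o=get_obs(); print(o['grip_width'],o['gripper_force'],o['contact_force'],o['moment'])
E
```

```text
clock 6.45 tcp [ 0.5252 -0.1208  0.2564] yaw 66.4 z [-1.6e-03  2.0e-04 -1.0e+00] cmd [ 1.647  -0.7863 -0.0075] j [ 0.41  0.25 -0.36  1.83  0.1   1.08 -0.4 ]
0.02477553954594533 49.28969442844391 [ 0.84231612 -0.033762   -0.7695694 ] [-0.03602449  0.01140223  0.02219588]
```

>>> {"api": "play_rows", "payload": {
  "commands": [
    [[1,0.04,-0.02,0,0],[1,0.12,-0.06,0,0],[1,0.22,-0.105,0,0],[1,0.34,-0.16,0,0],[1,0.46,-0.22,0,0],[1,0.58,-0.28,0,0],[1,0.7,-0.335,0,0],[1,0.8,-0.38,0,0],[1,0.87,-0.415,0,0],[1,0.9,-0.43,0,0],[1,0.9,-0.43,0,0]]
  ]
}}

```text
clock: 7.37
tcp_pos: [0.5184, 0.0808, 0.2566]
orientation: [-2.624, -1.724, 0.001]
contact_force: [-0.2, 0.1, -1.7]
grip_width: 0.0247
gripper_force: 49.3
```

>>> {"api": "play_rows", "payload": {
  "commands": [
    [[1,0.04,-0.02,0,0],[1,0.1,-0.05,0,0],[1,0.18,-0.085,0,0],[1,0.26,-0.125,0,0],[1,0.34,-0.165,0,0],[1,0.41,-0.195,0,0],[1,0.46,-0.22,0,0],[1,0.49,-0.235,0,0],[1,0.5,-0.24,0,0],[1,0.5,-0.24,0,0],[1,0.5,-0.24,0,0]]
  ]
}}

```text
clock: 8.28
tcp_pos: [0.5155, 0.1883, 0.2571]
orientation: [2.63, 1.718, -0.001]
contact_force: [-0.2, -0.1, -1.1]
grip_width: 0.0247
gripper_force: 49.3
```

```bash
python3 - <<'E'
from h import *
shift([.5130,.244,.256]); o=get_obs(); print(o['grip_width'],o['gripper_force'],o['contact_force'])
p=viewer.grab_frame('wrist');save(p,'w3.png')
print('bore at',proj(p,(.513,.244,.085),o))
M=R.from_rotvec(o['orientation']).as_matrix();t=np.array(o['tcp_pos'])
print('tip',proj(p,t+M@[0,0,.115],o),proj(p,t,o))
E
```

```text
clock 8.2833 tcp [0.5155 0.1883 0.2571] yaw 66.32 z [-2.e-04 -7.e-04 -1.e+00] cmd [ 0.2503 -0.1231  0.0055] j [-0.03  0.29 -0.53  1.8   0.16  1.09 -1.03]
0.024659076317615516 49.29016292095184 [-0.18469181 -0.1287355  -1.12071898]
bore at (np.float64(292.2440874412732), np.float64(159.12035976558434))
tip (np.float64(319.0433643361025), np.float64(229.87208258743243)) (np.float64(318.12659641698497), np.float64(300.6355052610865))
```

View pics/w3.png

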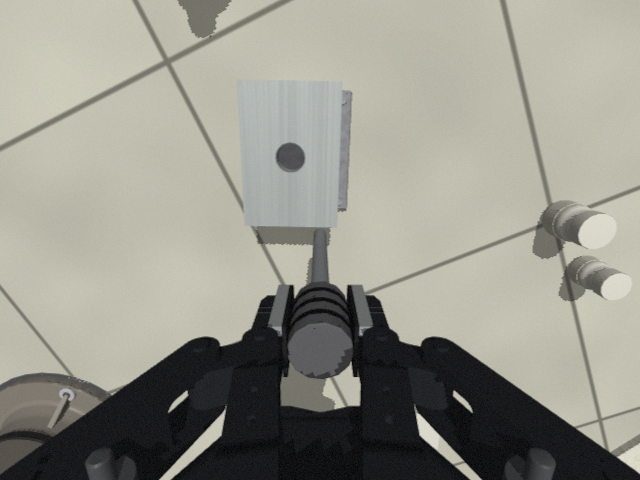

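The wrist view shows the bore mouth at about (290,157), against a prediction of (292,159). The rod tip is at about (320,231), as expected for an upright rod. I'll measure both more precisely.

```bash
python3 - <<'E'
from h import *
o=get_obs();p=viewer.grab_frame('wrist');g=cv2.cvtColor(p['pixels'],cv2.COLOR_RGB2GRAY)
m=(g[130:185,262:320]<150).astype('uint8');n,l,st,c=cv2.connectedComponentsWithStats(m)
i=1+st[1:,4].argmax();bu=c[i]+[262,130];print('bore px',bu,st[i]);print('bore wrist',onz(p,*bu,.085,o))
for v in range(226,262,4): 
  row=g[v,300:342];k=np.nonzero(row<125)[0];print(v,k.min()+300 if len(k) else None,k.max()+300 if len(k) else None,end=' | ')
print(g[222:245,320])
zt=o['tcp_pos'][2]-.1155
for uv in [(320.5,231)]: print('tip',onz(p,*uv,zt,o),'tcp',o['tcp_pos'])
for n,(x0,x1,y0,y1) in {'top':(190,220,272,300),'side':(255,278,168,188)}.items():
  q=viewer.grab_frame(n);h=cv2.cvtColor(q['pixels'],cv2.COLOR_RGB2GRAY)[y0:y1,x0:x1];m=(h<(int(h.min())+int(np.median(h)))/2).astype('uint8')
  k,l,st,c=cv2.connectedComponentsWithStats(m);i=1+st[1:,4].argmax();print(n,st[i],c[i]+[x0,y0],onz(q,*(c[i]+[x0,y0]),.085))
E
```

```text
bore px [289.7705146 156.9930459] [ 13  12  30  31 719]
bore wrist [0.51176438 0.24651628 0.085     ]
226 None None | 230 300 329 | 234 300 328 | 238 300 328 | 242 300 328 | 246 313 326 | 250 313 326 | 254 313 326 | 258 311 326 | [170 166 167 170 167 123 105 103 101 104 105 103 104 101 101 101 101 103
 104  99 101 100 100]
tip [0.51607165 0.18660442 0.14166763] tcp [0.51546087 0.18817031 0.25716763]
top [20  0 10 13 66] [216.1969697  275.96969697] [0.53605312 0.21554379 0.085     ]
side [ 6  0 10 12 71] [265.15492958 174.4084507 ] [0.51140196 0.25427895 0.085     ]
```

>>> {"api": "play_rows", "payload": {
  "commands": [
    [[1,0.05,-0.025,0,0],[1,0.12,-0.06,0,0],[1,0.19,-0.095,0,0],[1,0.24,-0.12,0,0],[1,0.268,-0.131,0.02,0],[1,0.268,-0.131,0.07,0],[1,0.268,-0.131,0.13,0],[1,0.268,-0.131,0.18,0],[1,0.268,-0.131,0.21,0],[1,0.268,-0.131,0.21,0],[1,0.268,-0.131,0.21,0],[1,0.268,-0.131,0.21,0]]
  ]
}}

```text
clock: 9.48
tcp_pos: [0.513, 0.2489, 0.2156]
orientation: [2.629, 1.72, 0.001]
contact_force: [0.0, 0.8, -1.6]
grip_width: 0.0246
gripper_force: 49.3
```

```bash
python3 - <<'E'
from h import *
shift([.5130,.244,.256]);o=get_obs();p=viewer.grab_frame('wrist');s=viewer.grab_frame('side');q=viewer.grab_frame('top')
M=R.from_rotvec(o['orientation']).as_matrix();t=np.array(o['tcp_pos'])
tip=t+M@[-.002,0,.1155];print('tip',tip,proj(p,tip,o),proj(s,tip))
u,v=map(int,proj(p,tip,o));a=cv2.resize(p['pixels'][v-40:v+40,u-40:u+40],(400,400),interpolation=cv2.INTER_CUBIC)
print('w crop org',u-40,v-40)
u,v=map(int,proj(s,tip));b=cv2.resize(s['pixels'][v-32:v+18,u-25:u+25],(400,400),interpolation=cv2.INTER_CUBIC);print('s crop org',u-25,v-32)
cv2.imwrite('pics/m4.png',np.hstack([a,b])[:,:,::-1]);save(q,'t4.png');save(p,'w4.png');save(s,'s4.png')
E
```

```text
clock 9.4833 tcp [0.513  0.2489 0.2156] yaw 66.37 z [ 4.e-04  2.e-04 -1.e+00] cmd [-0.0222  0.0099 -0.2022] j [-0.14  0.37 -0.54  1.8   0.22  1.03 -1.17]
tip [0.51222569 0.24706443 0.10005134] (np.float64(319.04929702914), np.float64(232.07328174663994)) (np.float64(265.14553919152746), np.float64(171.483937428914))
w crop org 279 192
s crop org 240 139
```

View pics/m4.png

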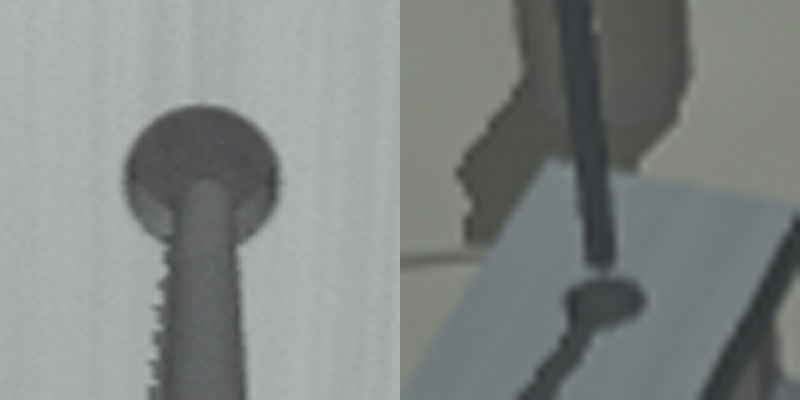

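Left, the wrist crop (5x): the bore centre is at about (319.4,227.4) and the tip's front edge at about (320.2,228). Right, the side crop (8x): the tip's lower edge is at about (264.8,172.5) and the bore centre at about (265.7,176.7). I'll turn both into offsets.

```bash
python3 - <<'E'
from h import *
o=get_obs();M=R.from_rotvec(o['orientation']).as_matrix();t=np.array(o['tcp_pos']);X=M[:,0];Y=M[:,1]
p=viewer.grab_frame('wrist');s=viewer.grab_frame('side')
zt=.1001
from scipy.optimize import least_squares
# wrist: bore by ellipse fit (bright-top/dark boundary), upper arc
g=cv2.GaussianBlur(cv2.cvtColor(p['pixels'],cv2.COLOR_RGB2GRAY),(3,3),0).astype(float)
pts=[]
for a in np.radians(np.arange(-200,21,5)):
    rr=np.arange(9,23,.25);u=319.4+rr*np.cos(a);v=227.4+rr*np.sin(a)
    w=cv2.remap(g.astype('float32'),u.astype('float32')[None],v.astype('float32')[None],1)[0]
    k=np.gradient(w).argmax();pts.append((u[k],v[k]))
W=np.array([onz(p,u,v,.085,o)[:2] for u,v in pts])
f=least_squares(lambda c:np.hypot(*(W-c[:2]).T)-.013,W.mean(0),loss='soft_l1',f_scale=.0005)
bw=f.x;print('bore wrist',bw,'res',np.abs(f.fun).mean())
tipw=np.array(onz(p,320.3,228,zt,o))-.005*X
print('tip wrist',tipw,'nominal',t+M@[0,0,.1155])
bs=onz(s,265.75,176.75,.085)
d=ray(s,265,172)[1];d=d[:2]/np.hypot(*d[:2])
ts=onz(s,264.75,172.5,zt)[:2]+.005*d
print('bore side',bs,'tip side',ts)
for n,e in [('wrist',bw-tipw[:2]),('side',bs[:2]-ts)]: print(n,'err mm tool x,y',1e3*(e@X[:2]),1e3*(e@Y[:2]))
# shaft uprightness in side/wrist views
for n,q,oo in [('wrist',p,o)]:
  h=cv2.cvtColor(q['pixels'],cv2.COLOR_RGB2GRAY).astype(int)
  for z in (.105,.12,.135,.15):
    u,v=proj(q,t+M@[.003,0,.2156-z],oo);print(z,u,v,h[int(v),int(u)-12:int(u)+14])
E
```

```text
bore wrist [0.51186523 0.24644987] res 0.00019925958266417233
tip wrist [0.51260187 0.24539952 0.10009594] nominal [0.5131554  0.24917473 0.10040746]
bore side [0.51221874 0.24454493 0.085     ] tip side [0.51094118 0.24805173]
wrist err mm tool x,y 0.6673844283062403 -1.0956541420409176
side err mm tool x,y -2.701551149081391 2.575151074645022
0.105 319.01667622830627 227.85418884302283 [82 81 80 79 78 79 80 84 81 83 82 84 83 80 85 83 84 87 82 80 82 80 79 84
 79 77]
0.12 318.93855748527113 233.65309619818774 [ 94  96 102 105 103  98  81  75  80  87  91  97  99 102 100 102 101  96
  91  82  80  97  98  98  90  90]
0.135 318.85100316858166 240.15242467304563 [171 170 166 160 141 112  90  75  80  92  97 100  99 101 105 103 100  99
  90  80  95 118 143 161 167 171]
0.15 318.75219388674464 247.48723126287658 [167 170 167 165 165 168 136  83  82  89  91  96  99 101 102  98  97  95
  92  86 101 146 170 170 172 174]
```

The wrist camera, the finer of the two, gives about 1 mm of offset in an 8 mm clearance. The side view's 1 px is about 3 mm. I'll make a slight correction and lower slowly, stopping partway to check.

>>> {"api": "play_rows", "payload": {
  "commands": [
    [[1,0.001,-0.003,0.01,0],[1,0.001,-0.003,0.03,0],[1,0.001,-0.003,0.05,0],[1,0.001,-0.003,0.07,0],[1,0.001,-0.003,0.09,0],[1,0.001,-0.003,0.105,0],[1,0.001,-0.003,0.115,0],[1,0.001,-0.003,0.12,0],[1,0.001,-0.003,0.12,0],[1,0.001,-0.003,0.12,0]]
  ]
}}

```text
clock: 10.57
tcp_pos: [0.5123, 0.2495, 0.1913]
orientation: [-2.629, -1.72, -0.0]
contact_force: [-0.1, -0.8, -1.0]
grip_width: 0.0251
gripper_force: 49.3
```

```bash
python3 - <<'E'
from h import *
shift([.5118,.2465,.1407]);o=get_obs();print(o['contact_force']);p=viewer.grab_frame('wrist');s=viewer.grab_frame('side')
u,v=map(int,proj(p,(.5118,.2465,.085),o));a=cv2.resize(p['pixels'][v-40:v+40,u-40:u+40],(400,400),interpolation=cv2.INTER_CUBIC);print('w org',u-40,v-40,proj(p,(.5118,.2465,.085),o))
b=cv2.resize(s['pixels'][139:189,240:290],(400,400),interpolation=cv2.INTER_CUBIC)
cv2.imwrite('pics/m5.png',np.hstack([a,b])[:,:,::-1])
E
```

```text
clock 10.5667 tcp [0.5123 0.2495 0.1913] yaw 66.4 z [ 1.e-04  1.e-04 -1.e+00] cmd [-0.0147  0.0039  0.2532] j [-0.15  0.4  -0.53  1.82  0.24  0.98 -1.18]
[-0.09601517 -0.75564482 -0.96740744]
w org 280 196 (np.float64(320.00499707460733), np.float64(236.7486134505011))
```

View pics/m5.png

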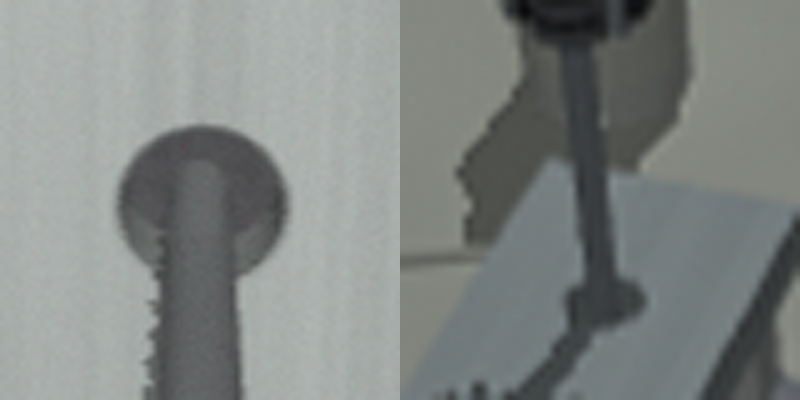

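```bash
python3 - <<'E'
from h import *
o=get_obs();M=R.from_rotvec(o['orientation']).as_matrix();X=M[:,0];Y=M[:,1]
p=viewer.grab_frame('wrist')
for v in (227,228,229):
  tp=onz(p,320.2,v,.0756,o)-.005*X;e=(np.array([.5118,.2465])-tp[:2]);print(v,tp,1e3*e@X[:2],1e3*e@Y[:2])
print(onz(p,320.4,236.5,.085,o))
E
```

```text
227 [0.51211394 0.24652499 0.0755984 ] -0.1485840937449639 -0.277680762654413
228 [0.51177949 0.24576015 0.0755984 ] 0.6861821282299991 -0.2774031885034564
229 [0.51144441 0.24499385 0.0755984 ] 1.5225417716321552 -0.2771250845125123
[0.51228881 0.2465351  0.085     ]
```

The wrist view shows the rod inside the bore with clear margins on both sides, centred to within 1 mm. I'll lower it the remaining 51 mm.

>>> {"api": "play_rows", "payload": {
  "commands": [
    [[1,0.002,0,0.01,0],[1,0.002,0,0.035,0],[1,0.002,0,0.065,0],[1,0.002,0,0.095,0],[1,0.002,0,0.125,0],[1,0.002,0,0.155,0],[1,0.002,0,0.185,0],[1,0.002,0,0.21,0],[1,0.002,0,0.23,0],[1,0.002,0,0.245,0],[1,0.002,0,0.25,0],[1,0.002,0,0.25,0]]
  ]
}}

```text
clock: 11.72
tcp_pos: [0.5123, 0.2498, 0.1411]
orientation: [-2.629, -1.72, 0.001]
contact_force: [0.4, -0.5, -1.6]
grip_width: 0.0248
gripper_force: 49.3
```

>>> {"api": "play_rows", "payload": {
  "commands": [
    [[1,0,0,0,0],[1,0,0,0,0],[1,0,0,0,0],[1,0,0,0,0],[1,0,0,0,0],[1,0,0,0,0]]
  ]
}}

```text
clock: 12.22
tcp_pos: [0.5124, 0.2498, 0.1414]
orientation: [2.629, 1.72, 0.0]
contact_force: [-0.7, -0.3, -0.5]
grip_width: 0.0248
gripper_force: 49.3
```

```bash
python3 - <<'E'
from h import *
shift([.5118,.2465,.1407]);o=get_obs();print(o['contact_force'],o['moment']);p=viewer.grab_frame('wrist');s=viewer.grab_frame('side')
u,v=map(int,proj(p,(.5118,.2465,.085),o));a=cv2.resize(p['pixels'][v-40:v+40,u-40:u+40],(400,400),interpolation=cv2.INTER_CUBIC);print('w org',u-40,v-40,proj(p,(.5118,.2465,.085),o))
b=cv2.resize(s['pixels'][145:225,230:310],(400,400),interpolation=cv2.INTER_CUBIC)
cv2.imwrite('pics/m6.png',np.hstack([a,b])[:,:,::-1])
E
```

```text
clock 12.2167 tcp [0.5124 0.2498 0.1414] yaw 66.4 z [ 2.e-04  0.e+00 -1.e+00] cmd [-0.0164  0.0037  0.0035] j [-0.17  0.46 -0.51  1.87  0.28  0.89 -1.22]
[-0.6623802  -0.32016898 -0.5159093 ] [ 0.00678505 -0.05929606  0.01347454]
w org 279 221 (np.float64(319.84228656589954), np.float64(261.6963059023352))
```

View pics/m6.png

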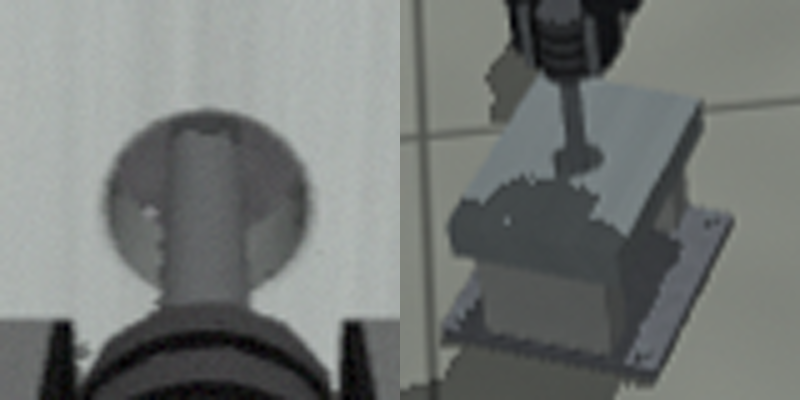

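The wrist crop shows the bore spanning columns 105–312 (centre 208) and the shaft at 165–243 (centre 204), about 0.5 mm off. The tip's front edge is at row 130. I'll check the lengthwise centring.

```bash
python3 - <<'E'
from h import *
o=get_obs();M=R.from_rotvec(o['orientation']).as_matrix();X=M[:,0];Y=M[:,1];B=np.array([.5118,.2465])
p=viewer.grab_frame('wrist');save(p,'w7.png')
for b in [(208/5+279,208/5+221)]:
  print('bore',onz(p,*b,.085,o))
for v in (246,247,248):
  tp=onz(p,319.8,v,.0257,o)-.005*X;e=B-tp[:2];print(v,tp,1e3*e@X[:2],1e3*e@Y[:2])
g=cv2.cvtColor(p['pixels'],cv2.COLOR_RGB2GRAY);print(g[238:256,320],g[236:248,312])
# grip bottom front edge (row 302/5+221) at z=.0257+.114
gp=onz(p,320,302/5+221,.1397,o)-.013*X;print('grip',gp,1e3*(B-gp[:2])@X[:2])
E
```

```text
bore [0.51196816 0.24578604 0.085     ]
246 [0.5053913  0.23225215 0.02569962] 15.621909608614864 0.16917804572121328
247 [0.50504444 0.23145965 0.02569962] 16.48699433738581 0.16978194179355766
248 [0.50469691 0.2306656  0.02569962] 17.353762279123007 0.17038701287880179
[166 167 166 162 137  95  74  65  68  67  95 100 100 102 100 101  99  99] [168 172 171 172 170 173 172 170 131  91  76  75]
grip [0.51172896 0.24604231 0.13969901] 0.44785177113959296
```

The shaft is centred to within about 0.5 mm in both directions, with the tip at about 25.7 mm and no contact force. What ends at row 247 is a shadow edge on the shaft inside the bore. The tip itself is hidden below the mouth, as it should be. Handing in.

```bash
python3 -c "
from h import *
print(r.hand_in())"
```

```text
the job is handed in; nothing more can be done
None
```

The slimmest rod is held still and upright in the reader's bore, within about 0.5 mm of centre by the wrist camera. Its tip is about 25.7 mm above the bench, calculated from the grip height because the tip is hidden inside the reader, and no contact force was seen. I handed the job in after about 12 s of robot time, and the result of the judging was not shown.

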